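Rake the bar-pull sample out of the deep sample rack

TASK

The cabinet-pull sample (the board with the bar handle, not the one with the round knob) has slid to the back of its deep bay in the sample rack. Pick up the long drag hook, reach in over the handle, drop the blade behind its bar and draw the sample out until it stands on the paper sheet in front of the rack, touching it with the hook only. Then lay the hook back down on the bare table, off the sheet; leave the knob sample and the mug where they are.

Things in the scene. Friction and masses are not known exactly. Their poses are not given: they have to be found in the camera images.
- rack: Sample rack fixed to the table: white walls 8 mm thick, rigid steel wire grid as top (4 mm wires, gaps about 30 x 70 mm), outer height 114 mm; two equal bays side by side, open at one end only, without floor (samples slide on the table). Origin at table level in the plane of the open mouths, in the middle of the dividing wall. Own +y points straight out of the mouths, -y into the bays, x across them, z up.
- bay_a (a point): Middle of one bay's mouth, at table level, -54 mm from the rack's origin along the rack's x. The bay is 100 mm wide, 220 mm deep (then the end wall) and 108 mm high inside.
- bay_b (a point): Middle of one bay's mouth, at table level, +54 mm from the rack's origin along the rack's x. The bay is 100 mm wide, 220 mm deep (then the end wall) and 108 mm high inside.
- sheet (a point): Centre, at table level, of the thin white paper sheet stuck flat to the table in front of the mouths, 240 mm across (rack's own x) by 170 mm (rack's own y, from 15 to 185 mm out of the mouths). This centre lies 100 mm straight out from the rack's origin; axes as the rack's. The sheet is flush: nothing catches on it.
- pull_sample: The wanted sample, loose, 0.14 to 0.28 kg: oak board 76 mm (own x) by 90 mm (own y) by 14 mm thick, with a dark steel bar handle on top. Origin at the centre of the board's underside, z up. Starts deep in either bay, its origin 110 to 155 mm inside the mouth, its own +y within 0.1 rad of the rack's +y (out of the mouth).
- pull_bar (a point): Centre of the sample's bar handle, 41 mm straight above the sample's origin. The bar is round, 10 mm thick, 70 mm long along the sample's x (top at 46 mm), on two 10 mm posts 30 mm either side of the centre.
- knob_sample: The other sample, in the other bay, to be left alone: the same 76 x 90 x 14 mm oak board with a round dark knob, 34 mm across, 42 mm high in all. Origin at the centre of the board's underside.
- hook: Long drag hook, loose, 0.15 kg, standing on the table along its own x, z up: dark wooden handle 120 mm long (own x -60 to +60 mm), 24 mm wide (own y), 38 mm high; a 9 mm steel shaft runs from it along own +x, axis 30 mm above the handle's underside, to an upright blade at x = 270 mm. Origin at the centre of the handle's underside.
- hook_grip (a point): Point inside the hook's handle near its balance point, 20 mm ahead of its origin towards the blade and 19 mm above its underside: good place to grip, 24 mm wide, from above.
- hook_mid (a point): Point on the axis of the hook's shaft, 150 mm ahead of the hook's origin.
- hook_blade (a point): Middle of the blade's lower edge, on the face that looks back at the handle; 267.5 mm ahead of the hook's origin, level with the handle's underside. The blade is 5 mm thick, 40 mm wide across the shaft and 35 mm high.
- mug: White mug, 80 mm across and 95 mm high, upright; origin at the centre of its underside. Bystander.
Mind the look-alikes: they are no part of the job. Leave any turquoise look-alike of the pull_sample alone.

How it is judged:
On the way, in this order (a step that is already met when the one before it is completed fails the run):
1. the hook is lifted off the table (height (world z) of hook_blade above 0.03 m and height (world z) of hook_grip above 0.04 m), for 0.2 s.
2. the blade is down behind the bar (up to 45 mm behind it, lower edge below the bar's top, between its ends) while the sample is still in its bay (y of hook_blade in the frame of pull_sample between -0.045 and -0.002 m and z of hook_blade in the frame of pull_sample below 0.042 m and x of hook_blade in the frame of pull_sample between -0.04 and 0.04 m and y of pull_sample in the frame of rack below -0.05 m), for 0.1 s.
3. the sample is out on the sheet (y of pull_sample in the frame of sheet between -0.045 and 0.045 m), for 0.2 s.
At the end, for the whole second after the job is handed in: The pull sample stands flat on its board, at rest, on the sheet: its centre within 45 mm of the sheet's centre along the rack's y and within 85 mm across. The hook lies at rest on the table (blade edge and grip point below 45 mm), with its grip, middle and blade all off the sheet (all of step 3 and x of pull_sample in the frame of sheet between -0.085 and 0.085 m and height (world z) of pull_sample below 0.004 m and angle between pull_sample's own z axis and vertical below 0.05 rad and linear speed of each of pull_sample, hook below 0.01 m/s and height (world z) of each of hook_blade, hook_grip below 0.045 m and (x of hook_blade in the frame of sheet above 0.12 m or x of hook_blade in the frame of sheet below -0.12 m or y of hook_blade in the frame of sheet above 0.085 m or y of hook_blade in the frame of sheet below -0.085 m) and (x of hook_mid in the frame of sheet above 0.12 m or x of hook_mid in the frame of sheet below -0.12 m or y of hook_mid in the frame of sheet above 0.085 m or y of hook_mid in the frame of sheet below -0.085 m) and (x of hook_grip in the frame of sheet above 0.12 m or x of hook_grip in the frame of sheet below -0.12 m or y of hook_grip in the frame of sheet above 0.085 m or y of hook_grip in the frame of sheet below -0.085 m)); the robot touches nothing.
It fails at once if the robot itself touches the pull sample (contact force between any of the fingers, the arm and pull_sample above 0.5 N).
It fails at once if the pull sample is tipped over (more than 0.5 rad) (angle between pull_sample's own z axis and vertical above 0.5 rad).
It fails at once if the knob sample is moved by more than 15 mm (distance of knob_sample from where it was at the start of the episode above 0.015 m).
It fails at once if the mug is moved by more than 20 mm (distance of mug from where it was at the start of the episode above 0.02 m).
It also fails if it takes over 66 s, if anything falls off the work surface, if the arm or the gripper's body presses on something with over 40 N, if the wrist force passes 120 N, or if a joint passes its speed limit or range.

ROBOT

A 7-joint arm with a two-finger parallel gripper is mounted at the origin on the work surface. World frame = base frame: x ahead of the robot, y to its left, z up, the work surface at z = 0. Lengths are in m, angles in rad, forces in N, time in s.
With the tool pointing down it reaches from about 0.4 to 0.875 m from the base axis. Payload 19.3 kg.
Tool frame: the origin (TCP) lies midway between the tips of the shut fingers; the grasp point (between the pads) lies 19 mm behind it; x points along the fingers, y is the direction in which the jaws open and shut, and the axes are right-handed (so a half turn about x gives the same grasp; the last joint's range is limited). The gripper opens to 85 mm and grips with 20 to 120 N. Pads are 22 mm wide; open, the fingers measure 114 mm over their backs; the gripper's body (76 mm by 85 mm) begins 54 mm behind the grasp point. The pads swing forward as they close: fully open they stand 13 mm farther back than shut.
Start: joints at [-1.275, 0.521, -0.036, 1.599, 0.021, 1.021, -0.113], TCP at [0.224, 0.584, 0.231] pointing down, gripper open.
Joint ranges: [-2.91, 2.91], [-0.3, 2.13], [-1.5, 1.42], [0.17, 2.43], [-1.26, 4.41], [0.16, 1.93], [-2.52, 2.52]. Speed limits (rad/s): [1.89, 1.89, 2.39, 2.39, 3.01, 3.01, 3.01].

INTERFACE

Orientations are given as [roll, pitch, yaw] about the fixed x, y, z axes, in that order (R = Rz(yaw) Ry(pitch) Rx(roll)).
In Python, from workcell import bot gives the robot as it stands. The module is installed in compiled form; this text tells all that it offers.
- The arm moves only by the tool servo_tool, never from a script. Its argument "targets" is a list of rows, each an object of numbers: "x", "y", "z": the shift along the tool's x, y, z as a fraction of full scale; "wx", "wy", "wz": the turn, a rotation vector about the tool's x, y, z as a fraction of full scale. A call has 1 to 12 rows; each row is the pose to reach, as a shift and turn from the pose measured when the call began, along the tool's axes at that moment, turning the shorter way round; what a row does not reach only later rows make up. Full scale, the value 1, is 40 cm for a shift and 360 degrees for a turn. A row lasts 1/8 s, in which the tool goes at most 62.5 mm and 10.7 degrees, less where a joint would pass 70% of its speed; a pose out of reach is approached as far as the arm can. A call with a number of a shift or a turn outside -1 to 1 is refused whole. A call with a gripper value outside its range is refused whole. "grip" is the gripper command: -1 is shut, 1 is fully open, values between are in proportion, set as the call begins (left out, the last holds). The fingers move at their own pace and stop on an object; "squeeze" is the grip in N (left out, the last holds). Time passes only in rows, so rows that repeat a pose let the fingers close. It gives the time, the measured TCP pose, the force and the opening at its end, in the units of the state.
- bot.observe(): the state, without advancing time (a new reading comes with each control period).
- bot.grab_frame(name): name is "side" or "top"; returns (picture, depth): 420x560x3 uint8, red, green, blue; 420x560 float32, m along the optical axis (not along the pixel's ray), 0 where there is no reading.
- bot.get_calibration(name): a dict with "intrinsics" (3x3 intrinsics, pixels), "R" (3x3) and "t" (3): a world point X has camera coordinates R X + t. Camera axes: x right, y down, z forward; pixel columns grow to the right and rows downward; lengths in m; the calibration is good to about 2 mm. A picture is of the moment at which its call begins. get_calibration takes no time and is no camera call.
- bot.job_done(): hands the job in, once; it reports no verdict.
Trained networks look in the newest picture that a camera, given by its name, has taken for a name from the list of things; names that differ only in an ending like _2 or _b are one class to them, and where a whole thing is asked for, a point or a joint stands for the part that bears it (a point fixed in the world has none). Each returns a list of dicts, best first, with "confidence" (0 to 1); they miss things now and then, are a little off and sometimes report something else, mostly with a low value. They report only what shows in the picture. A call takes as long as a camera call. They do not tell look-alikes from the thing itself.
- bot.trace(camera, target): "mask" (420x560 bool, what is visible of it) and "pixel" ([column, row] in pixels, amid what is visible of it).
The state is a dict: "clock": time; "qpos": joint angles; "qd": joint speeds; "joint_efforts": joint torques, N m; "position": TCP position; "tool_rot": TCP orientation; "force": force on the tool from outside, world axes, zero at the start; "moment": the same for the moment, N m; "grip_width": finger opening in m.
Only numpy, scipy, OpenCV 4.12 (cv2) and the standard library are available. Lean on these libraries where they do the work, as an engineer would, in place of code of your own. Each camera call takes 0.05 s, during which the arm holds its last target. There are 200 camera calls.

## Working session

There is one attempt and no reset: what is moved stays moved. The work goes in short steps, Python scripts to look and compute and a tool call to move; the robot and the scene stay as the last step left them, time stands still between calls to the robot, and variables do not carry over. Pictures are saved under pics/ and viewed, on a budget of 10 in all, crops included, one or two more only if the job needs it, and the job is handed in when it is done.

Besides the shell and the picture viewer there is one more tool, called after "Emit:" as name(argument=value, ...), one argument or row to a line, values as JSON. servo_tool: Moves the arm, as the interface text tells. Shift numbers are shares of 40 cm and turn numbers shares of 360 degrees, none past 1 either way. Its arguments: {"type":"object","properties":{"targets":{"type":"array"},"grip":{"type":"number"},"squeeze":{"type":"number"}},"required":["targets"]}

```bash
mkdir -p pics
cat > h.py <<'E'
import numpy as np, cv2
from workcell import bot
from scipy.spatial.transform import Rotation as Ro
def cal(n):
    c=bot.get_calibration(n); return np.array(c["intrinsics"]),np.array(c["R"]),np.array(c["t"])
def cloud(n,d):
    K,R,t=cal(n); v,u=np.mgrid[:420,:560]
    p=np.stack([(u-K[0,2])/K[0,0]*d,(v-K[1,2])/K[1,1]*d,d],-1)
    return (p-t)@R
def proj(n,X):
    K,R,t=cal(n); c=np.asarray(X)@R.T+t; q=c@K.T; return q[...,:2]/q[...,2:]
def save(name,im,s=1.0,crop=None):
    if crop: a,b,c,d=crop; im=im[b:d,a:c]
    cv2.imwrite("pics/"+name,cv2.resize(im[...,::-1],None,fx=s,fy=s,interpolation=cv2.INTER_CUBIC))
E
python3 - <<'E'
from h import *
s=bot.observe(); print({k:np.round(v,3) for k,v in s.items()})
out=[]
for n in("side","top"):
    im,d=bot.grab_frame(n); np.savez(n+".npz",im=im,d=d); out.append(im)
    P=cloud(n,d)
    K,R,t=cal(n); print(n,"cam at",np.round(-R.T@t,3),K[0,0])
    for k in("pull_sample","knob_sample","hook","rack","mug"):
        for r in bot.trace(n,k)[:3]:
            m=r["mask"]&(d>0); print(n,k,round(r["confidence"],2),np.round(r["pixel"]),m.sum(),np.round(np.median(P[m],0),3) if m.any() else "")
save("a_side.png",out[0]); save("a_top.png",out[1])
E
```

```text
{'clock': np.float64(0.0), 'qpos': array([-1.275,  0.522, -0.036,  1.6  ,  0.021,  1.021, -0.113]), 'qd': array([ 0.   ,  0.001, -0.   ,  0.   ,  0.   , -0.001,  0.   ]), 'joint_efforts': array([ 1.0000e-03, -9.2712e+01,  1.9810e+00, -3.6994e+01,  1.8000e-02,
        8.0000e-03, -0.0000e+00]), 'position': array([0.223, 0.583, 0.231]), 'tool_rot': array([-1.497,  1.57 , -1.863]), 'force': array([-0.898, -0.008,  0.05 ]), 'moment': array([-0.031, -0.004, -0.033]), 'grip_width': np.float64(0.085)}
side cam at [-0.273 -0.807  0.956] 504.31041698283707
side pull_sample 0.84 [424. 266.] 902 [ 0.613 -0.441  0.016]
side pull_sample 0.74 [282. 315.] 1106 [ 0.266 -0.267  0.016]
side hook 0.63 [187. 183.] 719 [0.43  0.294 0.033]
side rack 0.87 [324. 233.] 10438 [ 0.522 -0.185  0.052]
side mug 0.58 [316. 161.] 912 [0.757 0.036 0.065]
top cam at [ 0.424 -0.058  1.281] 428.9403279010259
top pull_sample 0.98 [419. 193.] 825 [ 0.62  -0.44   0.015]
top pull_sample 0.75 [341. 201.] 714 [ 0.59  -0.212  0.015]
top pull_sample 0.62 [361. 312.] 818 [ 0.272 -0.264  0.015]
top knob_sample 0.89 [348. 236.] 673 [ 0.487 -0.228  0.016]
top knob_sample 0.23 [286. 223.] 7241 [ 0.525 -0.049  0.002]
top hook 0.91 [168. 246.] 686 [0.437 0.297 0.035]
top rack 0.56 [280. 220.] 6335 [ 0.528 -0.036  0.002]
top mug 0.76 [256. 131.] 830 [0.787 0.048 0.038]
```

View pics/a_top.png

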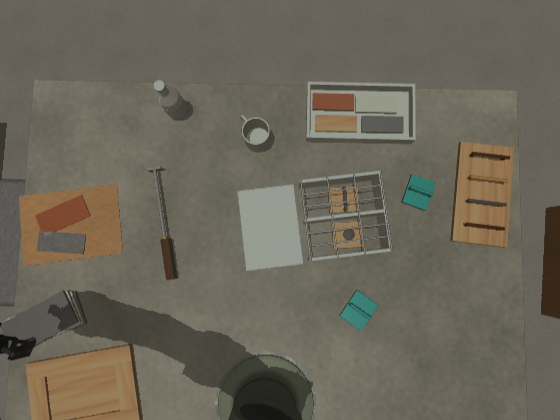

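View pics/a_side.png

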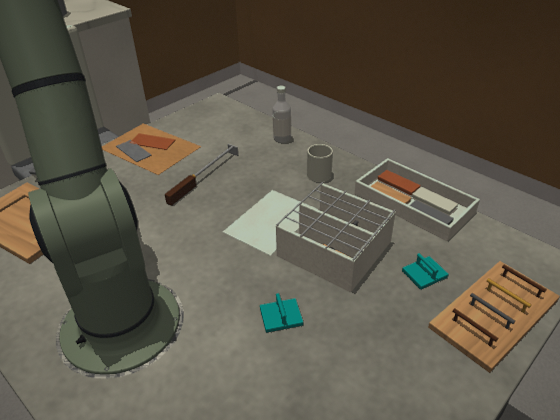

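Top view: the candidates for the pull sample are the dark-bar board inside the far bay at (343,200), turquoise look-alikes at (419,193) and (361,312), and the bars on a display board at (485,190), which don't match the description. The knob sample is at (348,236) in the near bay, the hook runs from its blade (155,170) to its handle (168,258), and the mug is at (256,131). I choose (343,200) and will check it in a close crop.

Run:
```python
from h import *
z=np.load("top.npz"); im,d=z["im"],z["d"]; P=cloud("top",d); hsv=cv2.cvtColor(im,cv2.COLOR_RGB2HSV)
save("b_crop.png",im,5,(230,160,400,275))
def rect(m,name):
    r=cv2.minAreaRect((P[m][:,:2]*1000).astype(np.float32)); print(name,m.sum(),np.round(r[0],1),np.round(r[1],1),round(r[2],2))
    return r
X,Y,Z=P[...,0],P[...,1],P[...,2]; ok=d>0
rk=ok&(Z>.104)&(Z<.125)&(X>.38)&(X<.68)&(Y<-.08)&(Y>-.38)
rect(rk,"rack")
u,v=np.meshgrid(range(560),range(420))
sh=ok&(im.min(-1)>150)&(u>232)&(u<306)&(v>178)&(v<276)&(Z<.03); sh=cv2.morphologyEx(sh.astype(np.uint8),cv2.MORPH_OPEN,np.ones((3,3)))>0
rect(sh,"sheet"); print("sheet z",np.median(Z[sh]))
bot.grab_frame("top")
tr={k:bot.trace("top",k) for k in("hook","pull_sample","knob_sample","rack","mug")}
hk=tr["hook"][0]["mask"]&ok
print("hookmask z pct",np.percentile(Z[hk],[5,25,50,75,95]))
hd=hk&(Z>.02)
handle=hk&(hsv[...,1]>90)&(Z>.025); rect(handle,"handle"); rect(hk&(Z>.015),"hook whole")
pts=P[hk&(Z>.015)][:,:2]; vx,vy,x0,y0=cv2.fitLine(pts.astype(np.float32),cv2.DIST_HUBER,0,.001,.001).ravel(); print("line",vx,vy,np.degrees(np.arctan2(vy,vx)),x0,y0)
a=(pts-[x0,y0])@[vx,vy]; print("ext",a.min(),a.max(),np.array([x0,y0])+a.max()*np.array([vx,vy]),np.array([x0,y0])+a.min()*np.array([vx,vy]))
for r in tr["pull_sample"]:
    m=r["mask"]&ok; print(np.round(r["pixel"]),round(r["confidence"],2)); 
    if 320<r["pixel"][0]<380 and r["pixel"][1]<230:
        rect(m&(Z<.025)&(Z>.005),"board"); b=m&(Z>.03)&(Z<.056); rect(b,"bar"); print(np.median(P[b],0))
reg=ok&(X>.52)&(X<.66)&(Y<-.1)&(Y>-.36)
b=reg&(Z>.036)&(Z<.055); rect(b,"barZ"); print(np.round(np.median(P[b],0),3),np.round(np.median(Z[b]),3))
dk=reg&(Z>.008)&(Z<.02)&(hsv[...,1]>80); rect(dk,"boardcol")
s=bot.observe(); print(np.round(Ro.from_euler("xyz",s["tool_rot"]).as_matrix(),3))
```

```text
rack 1730 [ 538.1 -211.1] [224.3 227.8] 8.18
sheet 0 [0. 0.] [0. 0.] 0.0
sheet z nan
hookmask z pct [-0.00311674 -0.0001902   0.00245086  0.08231397  0.11325739]
handle 0 [0. 0.] [0. 0.] 0.0
hook whole 2588 [ 538.1 -211. ] [224.2 227.9] 8.13
line 0.49283034 0.8701254 60.473213 0.5534214 -0.23234808
ext -0.1447957342074891 0.1692134933312232 [ 0.63681492 -0.08511112] [ 0.48206165 -0.35833853]
[344. 202.] 0.96
board 451 [ 592. -218.] [71.1 78.3] 4.07
bar 65 [ 587.  -218.4] [55.1  9.7] 5.12
[ 0.59113127 -0.21802147  0.04510237]
[359. 312.] 0.56
barZ 235 [ 575.6 -211.6] [135.3 202.6] 8.3
[ 0.603 -0.221  0.045] 0.045
boardcol 543 [ 574.5 -219.9] [115.1  90.2] 6.76
[[-0.     0.358  0.934]
 [-0.     0.934 -0.358]
 [-1.    -0.     0.   ]]
  return _methods._mean(a, axis=axis, dtype=dtype,
  ret = ret.dtype.type(ret / rcount)
```

View pics/b_crop.png

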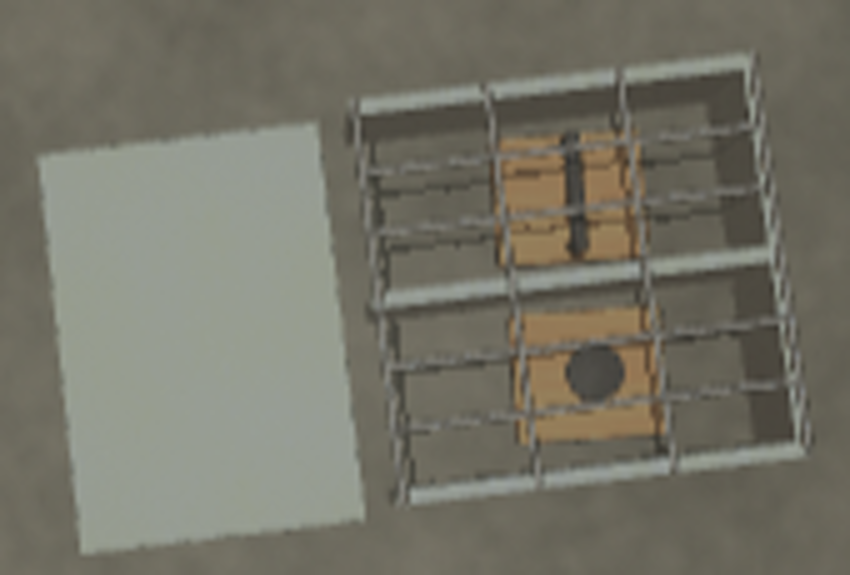

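The close crop confirms it: an oak board with a dark bar at crop (575,195), i.e. (345,199), in the far bay (+x), and the round knob in the near one. Next I'll locate the hook.

Run:
```python
from h import *
for n in("top","side"):
    z=np.load(n+".npz"); im,d=z["im"],z["d"]; P=cloud(n,d); X,Y,Z=P[...,0],P[...,1],P[...,2]; hsv=cv2.cvtColor(im,cv2.COLOR_RGB2HSV)
    m=(d>0)&(X>.33)&(X<.72)&(Y>.23)&(Y<.37)&(Z>.015)&(Z<.05)
    h=m&(hsv[...,1]>110)
    r=cv2.minAreaRect((P[h][:,:2]*1000).astype(np.float32)); print(n,m.sum(),h.sum(),np.round(r,1) if 0 else r,"ztop",np.percentile(Z[h],[50,80,95]))
    p=P[m]; ml=p[:,:2]; vx,vy,x0,y0=cv2.fitLine(ml.astype(np.float32),cv2.DIST_HUBER,0,.001,.001).ravel(); 
    if vx<0: vx,vy=-vx,-vy
    D=np.array([vx,vy]); o=np.array([x0,y0]); a=(ml-o)@D; print("yaw",np.degrees(np.arctan2(vy,vx)),"front",o+D*a.max(),"back",o+D*a.min(),"len",np.ptp(a))
    # line only non-blade
    s=a<a.max()-.02; vx,vy,x0,y0=cv2.fitLine(ml[s].astype(np.float32),cv2.DIST_HUBER,0,.001,.001).ravel(); print("yaw noblade",np.degrees(np.arctan(vy/vx)),"y at x=.43",y0+(0.43-x0)*vy/vx)
```

```text
top 691 294 ((411.3367614746094, 293.1830139160156), (122.76471710205078, 23.133113861083984), 10.892542839050293) ztop [0.03721472 0.03928645 0.04142385]
yaw 11.985782 front [0.6735477 0.3470392] back [0.34781842 0.27788778] len 0.3329887085360258
yaw noblade 12.028606 y at x=.43 0.29533893
side 584 362 ((408.8133544921875, 292.6162414550781), (128.64822387695312, 29.793882369995117), 11.284963607788086) ztop [0.03684704 0.04102166 0.04309554]
yaw 12.941703 front [0.67717539 0.34945778] back [0.3471972  0.27362987] len 0.33857860824262165
yaw noblade 12.609897 y at x=.43 0.29306027
```

Emit:
servo_tool(
  targets=[
    {"x": 0.1, "y": -0.16, "z": 0.25, "wx": -0.03},
    {"x": 0.2, "y": -0.32, "z": 0.5, "wx": -0.06},
    {"x": 0.3, "y": -0.482, "z": 0.741, "wx": -0.0906},
    {"x": 0.3, "y": -0.482, "z": 0.741, "wx": -0.0906},
    {"x": 0.3, "y": -0.482, "z": 0.741, "wx": -0.0906},
    {"x": 0.3, "y": -0.482, "z": 0.741, "wx": -0.0906},
    {"x": 0.3, "y": -0.482, "z": 0.741, "wx": -0.0906},
    {"x": 0.3, "y": -0.482, "z": 0.741, "wx": -0.0906},
    {"x": 0.3, "y": -0.482, "z": 0.741, "wx": -0.0906},
    {"x": 0.3, "y": -0.482, "z": 0.741, "wx": -0.0906},
    {"x": 0.3, "y": -0.482, "z": 0.741, "wx": -0.0906},
    {"x": 0.3, "y": -0.482, "z": 0.741, "wx": -0.0906},
  ],
  grip=0.0,
  squeeze=80,
)

```text
$.targets[0]: bad value
```

Emit:
servo_tool(
  targets=[
    {"x": 0.1, "y": -0.16, "z": 0.25, "wx": -0.03, "wy": 0, "wz": 0},
    {"x": 0.2, "y": -0.32, "z": 0.5, "wx": -0.06, "wy": 0, "wz": 0},
    {"x": 0.3, "y": -0.482, "z": 0.741, "wx": -0.0906, "wy": 0, "wz": 0},
    {"x": 0.3, "y": -0.482, "z": 0.741, "wx": -0.0906, "wy": 0, "wz": 0},
    {"x": 0.3, "y": -0.482, "z": 0.741, "wx": -0.0906, "wy": 0, "wz": 0},
    {"x": 0.3, "y": -0.482, "z": 0.741, "wx": -0.0906, "wy": 0, "wz": 0},
    {"x": 0.3, "y": -0.482, "z": 0.741, "wx": -0.0906, "wy": 0, "wz": 0},
    {"x": 0.3, "y": -0.482, "z": 0.741, "wx": -0.0906, "wy": 0, "wz": 0},
    {"x": 0.3, "y": -0.482, "z": 0.741, "wx": -0.0906, "wy": 0, "wz": 0},
    {"x": 0.3, "y": -0.482, "z": 0.741, "wx": -0.0906, "wy": 0, "wz": 0},
  ],
  grip=0.0,
  squeeze=80,
)

```text
clock: 2.15
position: [0.4309, 0.2985, 0.1116]
tool_rot: [0.758, 1.57, 0.963]
force: [-0.4, -0.7, -0.8]
grip_width: 0.0427
```

Emit:
servo_tool(
  targets=[
    {"x": 0.1, "y": -0.004, "z": 0, "wx": 0, "wy": 0, "wz": 0},
    {"x": 0.2, "y": -0.004, "z": 0, "wx": 0, "wy": 0, "wz": 0},
    {"x": 0.255, "y": -0.004, "z": 0, "wx": 0, "wy": 0, "wz": 0},
    {"x": 0.255, "y": -0.004, "z": 0, "wx": 0, "wy": 0, "wz": 0},
    {"x": 0.255, "y": -0.004, "z": 0, "wx": 0, "wy": 0, "wz": 0},
  ],
)

```text
clock: 2.78
position: [0.4316, 0.2976, 0.0105]
tool_rot: [0.579, 1.569, 0.785]
force: [-0.5, 1.2, 1.6]
grip_width: 0.0427
```

Emit:
servo_tool(
  targets=[
    {"x": 0, "y": 0, "z": 0, "wx": 0, "wy": 0, "wz": 0},
    {"x": 0, "y": 0, "z": 0, "wx": 0, "wy": 0, "wz": 0},
    {"x": 0, "y": 0, "z": 0, "wx": 0, "wy": 0, "wz": 0},
    {"x": 0, "y": 0, "z": 0, "wx": 0, "wy": 0, "wz": 0},
    {"x": 0, "y": 0, "z": 0, "wx": 0, "wy": 0, "wz": 0},
    {"x": 0, "y": 0, "z": 0, "wx": 0, "wy": 0, "wz": 0},
  ],
  grip=-1,
  squeeze=90,
)

```text
clock: 3.52
position: [0.4321, 0.2981, 0.012]
tool_rot: [0.542, 1.567, 0.747]
force: [-3.2, -1.0, 12.9]
grip_width: 0.0225
```

Emit:
servo_tool(
  targets=[
    {"x": -0.05, "y": 0, "z": 0, "wx": 0, "wy": 0, "wz": 0},
    {"x": -0.13, "y": 0, "z": 0, "wx": 0, "wy": 0, "wz": 0},
    {"x": -0.22, "y": 0, "z": 0, "wx": 0, "wy": 0, "wz": 0},
    {"x": -0.32, "y": 0, "z": 0, "wx": 0, "wy": 0, "wz": 0},
    {"x": -0.4, "y": 0, "z": 0, "wx": 0, "wy": 0, "wz": 0},
    {"x": -0.45, "y": 0, "z": 0, "wx": 0, "wy": 0, "wz": 0},
    {"x": -0.45, "y": 0, "z": 0, "wx": 0, "wy": 0, "wz": 0},
  ],
)

```text
clock: 4.4
position: [0.4322, 0.298, 0.1937]
tool_rot: [0.485, 1.564, 0.69]
force: [0.5, -0.1, -2.3]
grip_width: 0.023
```

```bash
cat > hk.py <<'E'
from h import *
def hook(s,n="top",zlo=-.06,tag=None):
    """hook line below the TCP from depth: points within 0.33 m horizontally, z in a band about tcp"""
    im,d=bot.grab_frame(n); P=cloud(n,d)
    if tag: save(tag,im)
    return im,d,P
s=bot.observe(); p=np.array(s["position"]); R=Ro.from_euler("xyz",s["tool_rot"]).as_matrix()
if __name__=="__main__":
    print(np.round(p,4),np.round(R,3).tolist(),s["force"],s["grip_width"])
    for n in("top","side"):
        im,d,P=hook(s,n,tag="c_%s.png"%n)
        # tool-z direction = along hook (+/-)
        f=-R[:,2] if abs(R[0,2])<0 else R[:,2]
        q=P-p; a=q@f; b=q@R[:,1]; c=q@np.array([0,0,1])
        for lo,hi in((.08,.14),(.14,.2),(.2,.24),(.24,.26)):
            m=(d>0)&(a>lo)&(a<hi)&(abs(b)<.03)&(abs(c)<.05)
            if m.sum()>3: print(n,lo,m.sum(),"along %.4f side %.4f up(med,95) %.4f %.4f"%(np.median(a[m]),np.median(b[m]),np.median(c[m]),np.percentile(c[m],95)),"max along %.4f"%a[m].max())
E
python3 hk.py
```

```text
[0.4322 0.298  0.1937] [[0.005, -0.204, 0.979], [0.004, 0.979, 0.204], [-1.0, 0.003, 0.006]] [ 0.49314399 -0.07147823 -2.3409725 ] 0.02303094188847893
top 0.08 89 along 0.1104 side -0.0030 up(med,95) 0.0215 0.0252 max along 0.1387
top 0.14 85 along 0.1695 side -0.0033 up(med,95) 0.0211 0.0249 max along 0.1992
top 0.2 59 along 0.2192 side -0.0039 up(med,95) 0.0216 0.0242 max along 0.2393
top 0.24 86 along 0.2417 side -0.0070 up(med,95) 0.0185 0.0250 max along 0.2463
side 0.08 46 along 0.1117 side -0.0019 up(med,95) 0.0224 0.0266 max along 0.1389
side 0.14 44 along 0.1717 side -0.0024 up(med,95) 0.0228 0.0256 max along 0.1984
side 0.2 47 along 0.2345 side -0.0029 up(med,95) 0.0208 0.0261 max along 0.2400
side 0.24 79 along 0.2433 side -0.0053 up(med,95) 0.0076 0.0255 max along 0.2499
```

Emit:
servo_tool(
  targets=[
    {"x": 0, "y": -0.03, "z": 0.02, "wx": 0.02, "wy": 0, "wz": 0},
    {"x": 0, "y": -0.06, "z": 0.04, "wx": 0.045, "wy": 0, "wz": 0},
    {"x": 0, "y": -0.09, "z": 0.06, "wx": 0.07, "wy": 0, "wz": 0},
    {"x": 0, "y": -0.12, "z": 0.08, "wx": 0.1, "wy": 0, "wz": 0},
    {"x": 0, "y": -0.15, "z": 0.1, "wx": 0.13, "wy": 0, "wz": 0},
    {"x": 0, "y": -0.18, "z": 0.12, "wx": 0.16, "wy": 0, "wz": 0},
    {"x": 0, "y": -0.22, "z": 0.15, "wx": 0.19, "wy": 0, "wz": 0},
    {"x": 0, "y": -0.26, "z": 0.175, "wx": 0.215, "wy": 0, "wz": 0},
    {"x": 0, "y": -0.285, "z": 0.192, "wx": 0.24, "wy": 0, "wz": 0},
    {"x": 0, "y": -0.3, "z": 0.202, "wx": 0.255, "wy": 0, "wz": 0},
    {"x": 0, "y": -0.3, "z": 0.202, "wx": 0.26, "wy": 0, "wz": 0},
    {"x": 0, "y": -0.3, "z": 0.202, "wx": 0.26, "wy": 0, "wz": 0},
  ],
)

```text
clock: 6.0
position: [0.5345, 0.1968, 0.1912]
tool_rot: [2.223, 1.568, 0.797]
force: [0.4, 0.6, -0.9]
grip_width: 0.0221
```

Emit:
servo_tool(
  targets=[
    {"x": 0.05, "y": 0, "z": 0, "wx": 0, "wy": 0, "wz": 0},
    {"x": 0.15, "y": 0, "z": 0, "wx": 0, "wy": 0, "wz": 0},
    {"x": 0.25, "y": 0, "z": 0, "wx": 0, "wy": 0, "wz": 0},
    {"x": 0.3, "y": 0, "z": 0, "wx": 0, "wy": 0, "wz": 0},
    {"x": 0.305, "y": 0, "z": 0, "wx": 0, "wy": 0, "wz": 0},
    {"x": 0.305, "y": 0, "z": 0, "wx": 0, "wy": 0, "wz": 0},
  ],
)

```text
clock: 6.75
position: [0.535, 0.1972, 0.0699]
tool_rot: [2.177, 1.567, 0.751]
force: [-0.1, -0.1, -1.5]
grip_width: 0.0226
```

```bash
cat >> hk.py <<'E'
    th=np.radians(8.15); RR=np.array([[np.cos(th),-np.sin(th)],[np.sin(th),np.cos(th)]]); o=np.array([.5219,-.0982])
    print("TCP in rack",np.round((p[:2]-o)@RR,4),"blade(along .244, side -.0035) in rack",np.round((p[:2]+.244*R[:2,2]-.0035*R[:2,1]-o)@RR,4))
E
sed -i 's/c_%s/d_%s/' hk.py; python3 hk.py
```

```text
[0.535  0.1972 0.0699] [[0.002, 0.99, 0.144], [0.002, 0.144, -0.99], [-1.0, 0.003, -0.002]] [-0.1200706  -0.09660922 -1.48952584] 0.022602762001133016
top 0.08 69 along 0.1098 side -0.0006 up(med,95) 0.0204 0.0240 max along 0.1394
top 0.14 69 along 0.1710 side -0.0004 up(med,95) 0.0206 0.0238 max along 0.1999
top 0.2 46 along 0.2206 side -0.0010 up(med,95) 0.0201 0.0243 max along 0.2393
top 0.24 33 along 0.2445 side -0.0013 up(med,95) 0.0224 0.0253 max along 0.2473
side 0.08 51 along 0.1104 side -0.0010 up(med,95) 0.0228 0.0269 max along 0.1392
side 0.14 57 along 0.1707 side -0.0019 up(med,95) 0.0227 0.0269 max along 0.1986
side 0.2 40 along 0.2204 side -0.0018 up(med,95) 0.0229 0.0257 max along 0.2397
side 0.24 99 along 0.2439 side -0.0011 up(med,95) 0.0101 0.0269 max along 0.2484
TCP in rack [0.0548 0.2906] blade(along .244, side -.0035) in rack [0.052  0.0466]
```

Emit:
servo_tool(
  targets=[
    {"x": 0, "y": 0, "z": 0.06, "wx": 0, "wy": 0, "wz": 0},
    {"x": 0, "y": 0, "z": 0.13, "wx": 0, "wy": 0, "wz": 0},
    {"x": 0, "y": 0, "z": 0.2, "wx": 0, "wy": 0, "wz": 0},
    {"x": 0, "y": 0, "z": 0.27, "wx": 0, "wy": 0, "wz": 0},
    {"x": 0, "y": 0, "z": 0.34, "wx": 0, "wy": 0, "wz": 0},
    {"x": 0, "y": 0, "z": 0.41, "wx": 0, "wy": 0, "wz": 0},
    {"x": 0, "y": 0, "z": 0.46, "wx": 0, "wy": 0, "wz": 0},
    {"x": 0, "y": 0, "z": 0.485, "wx": 0, "wy": 0, "wz": 0},
    {"x": 0, "y": 0, "z": 0.485, "wx": 0, "wy": 0, "wz": 0},
    {"x": 0, "y": 0, "z": 0.485, "wx": 0, "wy": 0, "wz": 0},
  ],
)

```text
clock: 8.1
position: [0.5632, 0.0064, 0.07]
tool_rot: [2.186, 1.566, 0.761]
force: [0.2, 0.1, -1.3]
grip_width: 0.0224
```

```bash
sed -i 's/d_%s/e_%s/' hk.py; python3 hk.py; python3 -c "
import cv2
a=cv2.imread('pics/e_top.png')[160:270,230:400];cv2.imwrite('pics/e_crop.png',cv2.resize(a,None,fx=4.5,fy=4.5,interpolation=2))"
```

```text
[0.5632 0.0064 0.07  ] [[0.003, 0.989, 0.145], [0.003, 0.145, -0.989], [-1.0, 0.004, -0.003]] [ 0.16812896  0.1290289  -1.27362753] 0.022367514914010473
top 0.08 139 along 0.1077 side -0.0000 up(med,95) 0.0384 0.0464 max along 0.1396
top 0.14 154 along 0.1729 side -0.0006 up(med,95) 0.0400 0.0462 max along 0.1994
top 0.2 135 along 0.2234 side -0.0016 up(med,95) 0.0201 0.0439 max along 0.2398
top 0.24 86 along 0.2457 side -0.0023 up(med,95) 0.0393 0.0464 max along 0.2597
side 0.08 103 along 0.1098 side -0.0025 up(med,95) 0.0423 0.0480 max along 0.1395
side 0.14 119 along 0.1721 side -0.0022 up(med,95) 0.0429 0.0475 max along 0.1993
side 0.2 76 along 0.2195 side -0.0028 up(med,95) 0.0417 0.0463 max along 0.2392
side 0.24 114 along 0.2449 side -0.0003 up(med,95) 0.0242 0.0470 max along 0.2594
TCP in rack [0.0557 0.0977] blade(along .244, side -.0035) in rack [ 0.0531 -0.1463]
```

View pics/e_crop.png

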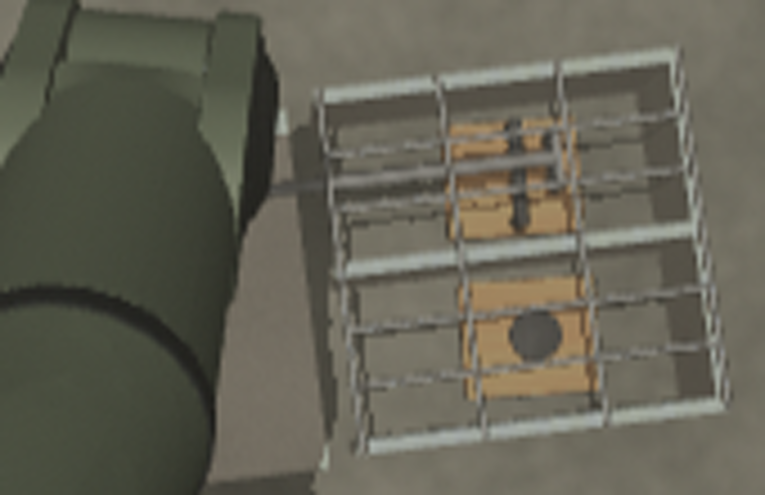

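The blade, at crop (560,160), is inside the bay behind the bar at crop (517,175) and about mid-width on it. I'll lower it, then draw.

Emit:
servo_tool(
  targets=[
    {"x": 0.03, "y": 0, "z": 0, "wx": 0, "wy": 0, "wz": 0},
    {"x": 0.06, "y": 0, "z": 0, "wx": 0, "wy": 0, "wz": 0},
    {"x": 0.076, "y": 0, "z": 0, "wx": 0, "wy": 0, "wz": 0},
    {"x": 0.076, "y": 0, "z": 0, "wx": 0, "wy": 0, "wz": 0},
    {"x": 0.076, "y": 0, "z": 0, "wx": 0, "wy": 0, "wz": 0},
    {"x": 0.076, "y": 0, "z": 0, "wx": 0, "wy": 0, "wz": 0},
  ],
)

```text
clock: 8.95
position: [0.5634, 0.0064, 0.0398]
tool_rot: [2.121, 1.566, 0.696]
force: [-0.3, -0.3, -1.7]
grip_width: 0.0225
```

Emit:
servo_tool(
  targets=[
    {"x": 0, "y": 0, "z": -0.01, "wx": 0, "wy": 0, "wz": 0},
    {"x": 0, "y": 0, "z": -0.025, "wx": 0, "wy": 0, "wz": 0},
    {"x": 0, "y": 0, "z": -0.04, "wx": 0, "wy": 0, "wz": 0},
    {"x": 0, "y": 0, "z": -0.055, "wx": 0, "wy": 0, "wz": 0},
    {"x": 0, "y": 0, "z": -0.075, "wx": 0, "wy": 0, "wz": 0},
    {"x": 0, "y": 0, "z": -0.095, "wx": 0, "wy": 0, "wz": 0},
    {"x": 0, "y": 0, "z": -0.115, "wx": 0, "wy": 0, "wz": 0},
    {"x": 0, "y": 0, "z": -0.135, "wx": 0, "wy": 0, "wz": 0},
    {"x": 0, "y": 0, "z": -0.15, "wx": 0, "wy": 0, "wz": 0},
  ],
)

```text
clock: 10.07
position: [0.5546, 0.0664, 0.0399]
tool_rot: [2.126, 1.566, 0.702]
force: [-0.4, -1.1, -2.0]
grip_width: 0.0225
```

```bash
sed -i 's/e_%s/f_%s/' hk.py; python3 hk.py|tail -1; python3 -c "
import cv2
a=cv2.imread('pics/f_top.png')[160:270,230:400];cv2.imwrite('pics/f_crop.png',cv2.resize(a,None,fx=4.5,fy=4.5,interpolation=2))"
```

```text
TCP in rack [0.0557 0.1583] blade(along .244, side -.0035) in rack [ 0.0532 -0.0858]
```

View pics/f_crop.png

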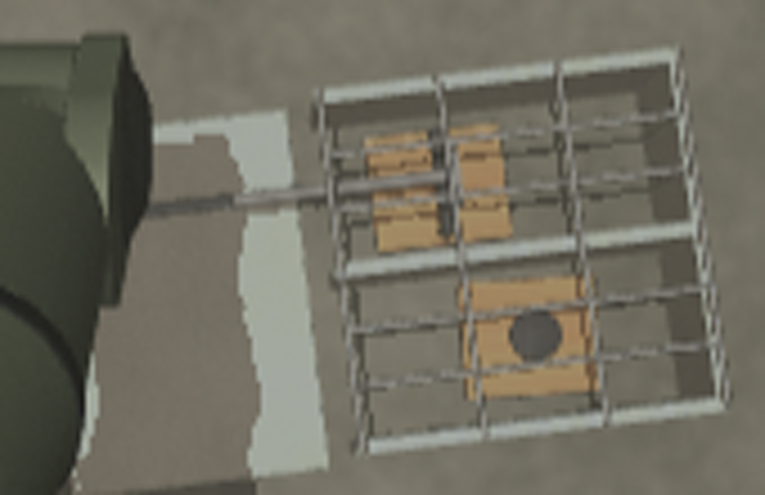

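The sample is coming along: its bar is now at crop (443,185), close in front of the blade. I'll keep drawing.

Emit:
servo_tool(
  targets=[
    {"x": 0, "y": 0, "z": -0.015, "wx": 0, "wy": 0, "wz": 0},
    {"x": 0, "y": 0, "z": -0.035, "wx": 0, "wy": 0, "wz": 0},
    {"x": 0, "y": 0, "z": -0.055, "wx": 0, "wy": 0, "wz": 0},
    {"x": 0, "y": 0, "z": -0.075, "wx": 0, "wy": 0, "wz": 0},
    {"x": 0, "y": 0, "z": -0.095, "wx": 0, "wy": 0, "wz": 0},
    {"x": 0, "y": 0, "z": -0.115, "wx": 0, "wy": 0, "wz": 0},
    {"x": 0, "y": 0, "z": -0.135, "wx": 0, "wy": 0, "wz": 0},
    {"x": 0, "y": 0, "z": -0.155, "wx": 0, "wy": 0, "wz": 0},
    {"x": 0, "y": 0, "z": -0.175, "wx": 0, "wy": 0, "wz": 0},
    {"x": 0, "y": 0, "z": -0.195, "wx": 0, "wy": 0, "wz": 0},
    {"x": 0, "y": 0, "z": -0.215, "wx": 0, "wy": 0, "wz": 0},
    {"x": 0, "y": 0, "z": -0.225, "wx": 0, "wy": 0, "wz": 0},
  ],
)

```text
clock: 11.68
position: [0.5413, 0.1563, 0.0402]
tool_rot: [2.196, 1.566, 0.772]
force: [-0.1, 0.1, -2.1]
grip_width: 0.0222
```

Emit:
servo_tool(
  targets=[
    {"x": 0, "y": 0, "z": -0.015, "wx": 0, "wy": 0, "wz": 0},
    {"x": 0, "y": 0, "z": -0.035, "wx": 0, "wy": 0, "wz": 0},
    {"x": 0, "y": 0, "z": -0.055, "wx": 0, "wy": 0, "wz": 0},
    {"x": 0, "y": 0, "z": -0.075, "wx": 0, "wy": 0, "wz": 0},
    {"x": 0, "y": 0, "z": -0.095, "wx": 0, "wy": 0, "wz": 0},
    {"x": 0, "y": 0, "z": -0.115, "wx": 0, "wy": 0, "wz": 0},
    {"x": 0, "y": 0, "z": -0.135, "wx": 0, "wy": 0, "wz": 0},
    {"x": 0, "y": 0, "z": -0.155, "wx": 0, "wy": 0, "wz": 0},
    {"x": 0, "y": 0, "z": -0.175, "wx": 0, "wy": 0, "wz": 0},
    {"x": 0, "y": 0, "z": -0.195, "wx": 0, "wy": 0, "wz": 0},
    {"x": 0, "y": 0, "z": -0.21, "wx": 0, "wy": 0, "wz": 0},
    {"x": 0, "y": 0, "z": -0.22, "wx": 0, "wy": 0, "wz": 0},
  ],
)

```text
clock: 13.18
position: [0.5283, 0.2438, 0.0404]
tool_rot: [2.198, 1.566, 0.775]
force: [-0.1, -1.1, -1.6]
grip_width: 0.0227
```

```bash
cat > chk.py <<'E'
import sys
from h import *
th=np.radians(8.15); RR=np.array([[np.cos(th),-np.sin(th)],[np.sin(th),np.cos(th)]]); o=np.array([.5219,-.0982])
s=bot.observe(); p=np.array(s["position"]); R=Ro.from_euler("xyz",s["tool_rot"]).as_matrix()
print(np.round(p,4),np.round(R,3).tolist(),np.round(s["force"],1),s["grip_width"])
print("blade in rack",np.round((p[:2]+.244*R[:2,2]-.0035*R[:2,1]-o)@RR,4))
for n in("top","side"):
    im,d=bot.grab_frame(n); save(sys.argv[1]+n+".png",im,1.4); P=cloud(n,d)
    hsv=cv2.cvtColor(im,cv2.COLOR_RGB2HSV); q=(P[...,:2]-o)@RR; Z=P[...,2]
    r=(d>0)&(q[...,1]>.02)&(q[...,1]<.2)&(abs(q[...,0])<.13)
    m=r&(Z>.008)&(Z<.02)&(hsv[...,1]>70)
    if m.sum()>20: c=cv2.minAreaRect((q[m]*1000).astype(np.float32)); print(n,"board in rack frame",m.sum(),np.round(c[0],1),np.round(c[1],1),round(c[2],1),"z",np.round(np.median(Z[m]),4))
E
python3 chk.py g_
```

```text
[0.5283 0.2438 0.0404] [[0.004, 0.989, 0.147], [0.003, 0.147, -0.989], [-1.0, 0.004, -0.003]] [-0.1 -1.1 -1.6] 0.02274426732712601
blade in rack [0.0526 0.0936]
top board in rack frame 582 [54.5 99.5] [89.1 74.8] 89.3 z 0.0139
side board in rack frame 359 [ 52.7 101.5] [77.5 91.9] 2.2 z 0.0164
```

View pics/g_side.png

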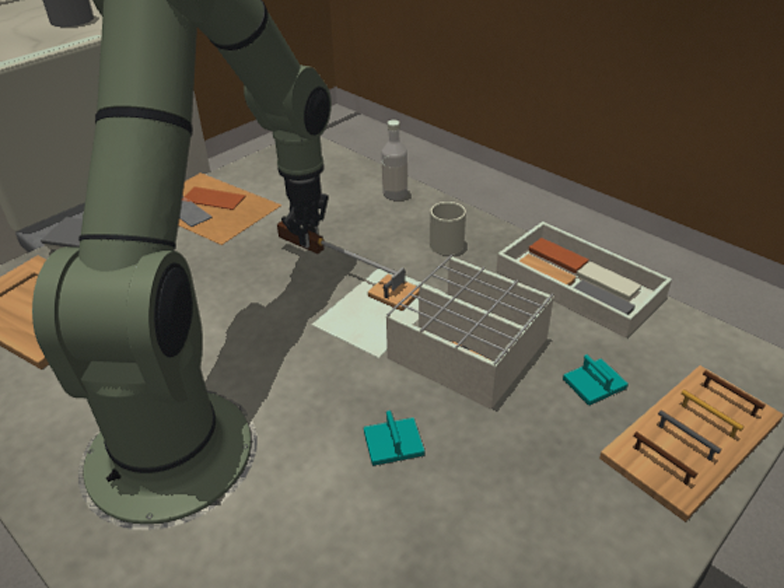

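The sample stands on the sheet at rack (53, 100) mm. I'll ease the blade off the bar, lift, and return the hook to its original spot.

Emit:
servo_tool(
  targets=[
    {"x": 0, "y": 0, "z": 0.012, "wx": 0, "wy": 0, "wz": 0},
    {"x": 0, "y": 0, "z": 0.025, "wx": 0, "wy": 0, "wz": 0},
    {"x": 0, "y": 0, "z": 0.025, "wx": 0, "wy": 0, "wz": 0},
    {"x": -0.04, "y": 0, "z": 0.025, "wx": 0, "wy": 0, "wz": 0},
    {"x": -0.1, "y": 0, "z": 0.025, "wx": 0, "wy": 0, "wz": 0},
    {"x": -0.18, "y": 0, "z": 0.025, "wx": 0, "wy": 0, "wz": 0},
    {"x": -0.26, "y": 0, "z": 0.025, "wx": 0, "wy": 0, "wz": 0},
    {"x": -0.34, "y": 0, "z": 0.025, "wx": 0, "wy": 0, "wz": 0},
    {"x": -0.36, "y": 0, "z": 0.025, "wx": 0, "wy": 0, "wz": 0},
    {"x": -0.36, "y": 0, "z": 0.025, "wx": 0, "wy": 0, "wz": 0},
  ],
)

```text
clock: 14.52
position: [0.5292, 0.2336, 0.1848]
tool_rot: [2.217, 1.565, 0.794]
force: [0.6, -0.9, -2.1]
grip_width: 0.0224
```

Emit:
servo_tool(
  targets=[
    {"x": 0, "y": -0.02, "z": -0.02, "wx": -0.02, "wy": 0, "wz": 0},
    {"x": 0, "y": -0.04, "z": -0.04, "wx": -0.045, "wy": 0, "wz": 0},
    {"x": 0, "y": -0.06, "z": -0.06, "wx": -0.07, "wy": 0, "wz": 0},
    {"x": 0, "y": -0.08, "z": -0.08, "wx": -0.1, "wy": 0, "wz": 0},
    {"x": 0, "y": -0.11, "z": -0.1, "wx": -0.13, "wy": 0, "wz": 0},
    {"x": 0, "y": -0.14, "z": -0.12, "wx": -0.16, "wy": 0, "wz": 0},
    {"x": 0, "y": -0.17, "z": -0.15, "wx": -0.19, "wy": 0, "wz": 0},
    {"x": 0, "y": -0.2, "z": -0.175, "wx": -0.215, "wy": 0, "wz": 0},
    {"x": 0, "y": -0.216, "z": -0.19, "wx": -0.24, "wy": 0, "wz": 0},
    {"x": 0, "y": -0.216, "z": -0.194, "wx": -0.255, "wy": 0, "wz": 0},
    {"x": 0, "y": -0.216, "z": -0.194, "wx": -0.26, "wy": 0, "wz": 0},
    {"x": 0, "y": -0.216, "z": -0.194, "wx": -0.26, "wy": 0, "wz": 0},
  ],
)

```text
clock: 16.02
position: [0.4322, 0.2973, 0.1841]
tool_rot: [0.628, 1.566, 0.837]
force: [0.3, -0.1, -2.1]
grip_width: 0.0227
```

Emit:
servo_tool(
  targets=[
    {"x": 0.08, "y": 0, "z": 0, "wx": 0, "wy": 0, "wz": 0},
    {"x": 0.17, "y": 0, "z": 0, "wx": 0, "wy": 0, "wz": 0},
    {"x": 0.26, "y": 0, "z": 0, "wx": 0, "wy": 0, "wz": 0},
    {"x": 0.34, "y": 0, "z": 0, "wx": 0, "wy": 0, "wz": 0},
    {"x": 0.39, "y": 0, "z": 0, "wx": 0, "wy": 0, "wz": 0},
    {"x": 0.41, "y": 0, "z": 0, "wx": 0, "wy": 0, "wz": 0},
    {"x": 0.41, "y": 0, "z": 0, "wx": 0, "wy": 0, "wz": 0},
    {"x": 0.41, "y": 0, "z": 0, "wx": 0, "wy": 0, "wz": 0},
  ],
)

```text
clock: 17.02
position: [0.4331, 0.2981, 0.0208]
tool_rot: [0.592, 1.565, 0.8]
force: [0.5, 0.4, -0.9]
grip_width: 0.0225
```

Emit:
servo_tool(
  targets=[
    {"x": 0.008, "y": 0, "z": 0, "wx": 0, "wy": 0, "wz": 0},
    {"x": 0.016, "y": 0, "z": 0, "wx": 0, "wy": 0, "wz": 0},
    {"x": 0.02, "y": 0, "z": 0, "wx": 0, "wy": 0, "wz": 0},
    {"x": 0.02, "y": 0, "z": 0, "wx": 0, "wy": 0, "wz": 0},
    {"x": 0.02, "y": 0, "z": 0, "wx": 0, "wy": 0, "wz": 0},
  ],
)

```text
clock: 17.65
position: [0.4331, 0.2982, 0.0129]
tool_rot: [0.594, 1.565, 0.802]
force: [0.7, 0.5, -2.3]
grip_width: 0.0225
```

Emit:
servo_tool(
  targets=[
    {"x": 0, "y": 0, "z": 0, "wx": 0, "wy": 0, "wz": 0},
    {"x": 0, "y": 0, "z": 0, "wx": 0, "wy": 0, "wz": 0},
    {"x": 0, "y": 0, "z": 0, "wx": 0, "wy": 0, "wz": 0},
    {"x": 0, "y": 0, "z": 0, "wx": 0, "wy": 0, "wz": 0},
    {"x": 0, "y": 0, "z": 0, "wx": 0, "wy": 0, "wz": 0},
  ],
  grip=0.1,
)

```text
clock: 18.27
position: [0.4331, 0.2982, 0.0129]
tool_rot: [0.596, 1.565, 0.804]
force: [0.4, -0.6, 0.3]
grip_width: 0.0469
```

Emit:
servo_tool(
  targets=[
    {"x": -0.05, "y": 0, "z": 0, "wx": 0, "wy": 0, "wz": 0},
    {"x": -0.15, "y": 0, "z": 0, "wx": 0, "wy": 0, "wz": 0},
    {"x": -0.25, "y": 0, "z": 0, "wx": 0, "wy": 0, "wz": 0},
    {"x": -0.35, "y": 0, "z": 0, "wx": 0, "wy": 0, "wz": 0},
    {"x": -0.45, "y": 0, "z": -0.1, "wx": 0, "wy": 0, "wz": 0},
    {"x": -0.5, "y": 0.1, "z": -0.15, "wx": 0, "wy": 0, "wz": 0},
    {"x": -0.5, "y": 0.1, "z": -0.15, "wx": 0, "wy": 0, "wz": 0},
  ],
)

```text
clock: 19.15
position: [0.3639, 0.3266, 0.2144]
tool_rot: [0.68, 1.561, 0.893]
force: [-0.4, -0.6, -0.1]
grip_width: 0.0474
```

```bash
python3 chk.py h_
python3 - <<'E'
from h import *
th=np.radians(8.15); RR=np.array([[np.cos(th),-np.sin(th)],[np.sin(th),np.cos(th)]]); o=np.array([.5219,-.0982])
im,d=bot.grab_frame("side"); P=cloud("side",d); X,Y,Z=P[...,0],P[...,1],P[...,2]
m=(d>0)&(X>.33)&(X<.72)&(Y>.23)&(Y<.37)&(Z>.015)&(Z<.06)
q=(P[m][:,:2]-o)@RR; print("hook pts",m.sum(),"rack y min",q[:,1].min(),"z 98%",np.percentile(Z[m],98), "x range",X[m].min(),X[m].max())
E
```

```text
[0.3639 0.3266 0.2144] [[0.006, -0.211, 0.977], [0.007, 0.977, 0.211], [-1.0, 0.006, 0.007]] [-0.4 -0.6 -0.1] 0.04744404795748498
blade in rack [0.1475 0.4566]
top board in rack frame 643 [ 54.2 100.3] [74.5 89. ] 0.1 z 0.014
side board in rack frame 389 [ 51.6 101.8] [93.9 78.4] 87.9 z 0.0163
hook pts 585 rack y min 0.38384932863431953 z 98% 0.044192622483871305 x range 0.34621025902749963 0.6807159975258322
```

View pics/h_top.png

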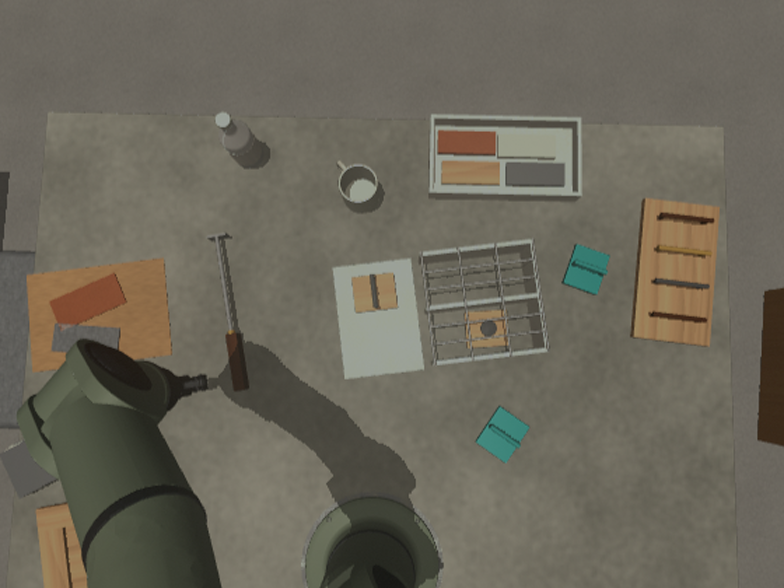

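The pull sample stands on the sheet at (375,292), the hook lies on bare table from (218,237) to (237,388), and the mug and knob sample look unmoved. I'm handing in.

```bash
python3 -c "
from workcell import bot
print(bot.job_done())"
```

```text
the job is handed in; nothing more can be done
None
```

The pull sample is out on the sheet and the hook is back on the bare table. I handed the job in at about 19 s of the 66 s allowed; the interface gives no verdict.

I gripped the hook by its handle, reached into the far bay above the bar, lowered the blade behind it and drew the sample straight out. I then backed the blade off, lifted it clear and laid the hook down where it had started.

**Last checks:**
- **Sample:** both cameras put its centre at about (53, 101) mm in the rack frame, so about 1 mm from the sheet's centre along y and 53 mm across. It lies flat; the cameras read the board's top at 14 and 16 mm.
- **Hook:** it lies flat, with every visible part at least 0.38 m out from the mouths; the sheet ends at 0.185 m.
- **Robot:** the gripper is clear, about 0.21 m above the table.
- **Mug and knob sample:** they look unmoved in the last picture; I did not measure their positions again.

No check failed. The two cameras disagreed by about 2 mm, which is within their calibration. One move call was refused because its rows left out some of the turn values; the arm did not move.

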